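# Turn the washed tube rack over and clamp it on the shaker

## Task

The empty tube rack has been left upside down on the bench after washing, near the full rack. Turn it wells up, keeping hold of it or setting it down as you turn so that it never topples or tumbles, and stand it flat on the shaker's platform between the two bars, about midway along them, with its cut-corner end towards the fixed bar. Then slide the clamp bar up until the rack is held snugly between both bars, let go, and leave everything else where it is.

Things in the scene. Friction and masses are not known exactly. Their poses are not given: they have to be found in the camera images.
- rack: Empty orange microtube rack, 96 (x) by 62 (y) by 44 mm (z), 0.1-0.17 kg, flat plumb sides. Top (+z): 24 round wells; underside: hollow, with a rim. The upright edge at +x +y is cut off at 45 degrees, 12 mm off each side: +x is the cut-corner end. Origin: centre of the underside. Starts upside down (z down, origin 44 mm up), x to the robot's right (-y) within 25 degrees. Stands steadily on its ends.
- full_rack: The same kind of rack, right way up and in use, with capped tubes and vials in it, 60 mm high over the caps. Not to be moved. Origin: centre of the underside, x along its length. The racks' centres lie 0.17 m or more apart, either one nearer the robot.
- shaker: Fixed white bench shaker, 220 (x) by 250 mm (y), controls on its -x face. On top, rails run along y at x = -81 and +81 mm; two black rubber-sleeved round bars, 16 mm thick, 148 mm long, lie along x from rail to rail: the +y one bolted down, the -y one, with a black knob at each end, the clamp bar. End blocks reach 29 mm above the mat. Origin: centre of the underside, on the bench.
- platform (a point): Centre of the surface of the platform's grey rubber mat, 100 mm above the bench, where the rack is to stand; same axes as the shaker. The fixed bar's face is at y = +85 mm from here, the clamp bar's face at y = -92 mm plus the joint clamp_bar.
- stop_pad (a point): Middle of the fixed bar's face that looks at the clamp bar, 18 mm above the mat (the bar's axis height); same axes as the shaker.
- clamp_pad (a point): Middle of the clamp bar's face that looks at the fixed bar, 18 mm above the mat (the bar's axis height); it moves with the bar. The bar's back face is 16 mm further to the shaker's -y, and free to be pushed on.
- clamp_bar (a joint): Travel of the clamp bar in m towards the fixed bar (shaker's +y): 0 fully open, 177 mm between the bars; at most 0.115; starts at 0 to 0.03. It runs stiffly (about 3 N) and stays where it is pushed; pushed on, it slides the rack along until that meets the fixed bar. With the rack snug between the bars it reads 0.081.
- forceps: Steel forceps 130 mm long lying on the bench to the right of the racks. Origin: on the bench under their middle, x towards the tips. Not to be moved.
- jar: Small amber glass jar, 54 mm across and 65 mm high, left of the shaker. Origin: centre of the underside. Not to be moved.
There are look-alikes about, which are no part of the job. Leave any turquoise look-alike of the rack alone.

How it is judged:
By the outcome, as a careful person would: the job done as asked, in the order asked, and still so for the second after the job is handed in, with the robot touching nothing.
It also fails if it takes over 72 s, if anything falls off the work surface, if the arm or the gripper's body presses on something with over 40 N, if the wrist force passes 120 N, or if a joint passes its speed limit or range.

## Robot

A 7-joint arm with a two-finger parallel gripper is mounted at the origin on the work surface. World frame = base frame: x ahead of the robot, y to its left, z up, the work surface at z = 0. Lengths are in m, angles in degrees, forces in N, time in s.
With the tool pointing down it reaches from about 0.425 to 1.025 m from the base axis. Payload 9.4 kg.
Tool frame: the origin (TCP) lies midway between the tips of the shut fingers; the grasp point (between the pads) lies 19 mm behind it; z points along the fingers, y is the direction in which the jaws open and shut (so a half turn about z gives the same grasp; the last joint's range is limited). The gripper opens to 85 mm and grips with 20 to 120 N. Pads are 22 mm wide; open, the fingers measure 114 mm over their backs; the gripper's body (76 mm by 85 mm) begins 54 mm behind the grasp point. The pads swing forward as they close: fully open they stand 13 mm farther back than shut.
Start: joints at [-75.269, 34.337, -0.143, 91.639, 0.103, 54.024, -4.572], TCP at [0.238, 0.685, 0.231] pointing down, gripper open.
Joint ranges: [-147.43, 147.43], [-19.82, 112.94], [-74.19, 73.91], [6.32, 146.72], [-59.91, 239.91], [6.04, 106.73], [-150.56, 150.56]. Speed limits (degrees/s): [127.2, 127.2, 172.46, 172.46, 180, 180, 180].

## Interface

Orientations are given as a 3x3 rotation matrix whose columns are the frame's x, y, z axes.
In Python, from bench import arm, cams, ticket gives the robot as it stands.
- The arm moves only by the tool move_arm, never from a script. Its argument "targets" is a list of rows, each a list of 3 entries, a list of its own where there are three numbers: the closure, from 0 (fully open) to 1 (shut), then the shift along the tool's x, y, z in m, then the turn, a rotation vector about the tool's x, y, z in degrees. In form: [[jaw, [tx, ty, tz], [ax, ay, az]], ...]. A call has 1 to 12 rows; each row is the pose to reach, as a shift and turn from the pose measured when the call began, along the tool's axes at that moment; what a row does not reach only later rows make up. A row lasts 1/12 s, in which the tool goes at most 41.7 mm and 7.16 degrees, less where a joint would pass 70% of its speed; a pose out of reach is approached as far as the arm can. A call with a gripper value outside its range is refused whole. The fingers move at their own pace and stop on an object; "force" is the grip in N (left out, the last holds). Time passes only in rows, so rows that repeat a pose let the fingers close. It gives the time, the measured TCP pose, the force and the opening at its end, in the units of the state.
- arm.observe(): the state, without advancing time (a new reading comes with each control period).
- cams.capture(name): name is "side" or "top" or "wrist"; returns the picture (384x512x3 uint8, red, green, blue); there is no depth.
- cams.camera_params(name): a dict with "fx", "fy", "cx", "cy" (pixels), "extrinsics" (4x4, takes a point from camera to world coordinates); the wrist camera has in their place "mount" (4x4, takes a point from camera to tool coordinates, whose origin is the TCP and whose axes are the flange's). Camera axes: x right, y down, z forward; pixel columns grow to the right and rows downward; lengths in m; the calibration is good to about 2 mm. The wrist camera is an equidistant fisheye: a pixel r from the principal point sees the ray r / f radians off the axis. A picture is of the moment at which its call begins: read the wrist's pose just before it. camera_params takes no time and is no camera call.
- ticket.close_job(): hands the job in, once; it reports no verdict.
The state is a dict: "time": time; "joints": joint angles; "qvel": joint speeds; "joint_efforts": joint torques, N m; "ee_pos": TCP position; "ee_rot": TCP orientation; "wrist_force": force on the tool from outside, world axes, zero at the start; "wrist_torque": the same for the moment, N m; "finger_gap": finger opening in m.
Only numpy, scipy, OpenCV 4.12 (cv2) and the standard library are available. Lean on these libraries where they do the work, as an engineer would, in place of code of your own. Each camera call takes 0.05 s, during which the arm holds its last target. There are 200 camera calls.

## Working session

There is one attempt and no reset: what is moved stays moved. The work goes in short steps, Python scripts to look and compute and a tool call to move; the robot and the scene stay as the last step left them, time stands still between calls to the robot, and variables do not carry over. Pictures are saved under pics/ and viewed, about 8 in all and at most 12, crops included, and the job is handed in when it is done.

Besides the shell and the picture viewer there is one more tool, called after "Emit:" as a command line: name --argument value ..., lists and objects as JSON in quotes. move_arm: Moves the arm, as the interface text tells. Its arguments: {"type":"object","properties":{"targets":{"type":"array"},"force":{"type":"number"}},"required":["targets"]}

```bash
mkdir -p pics; ls; python3 - <<'E'
from bench import arm,cams
import cv2,numpy as np
s=arm.observe();print({k:np.round(v,3).tolist() for k,v in s.items()})
for n in("side","top","wrist"):
    p=cams.camera_params(n);print(n,{k:np.round(v,4).tolist() for k,v in p.items()})
    cv2.imwrite(f"pics/{n}0.png",cams.capture(n)[:,:,::-1])
E
```

```text
pics
{'time': 0.0, 'joints': [-75.268, 34.386, -0.146, 91.681, 0.103, 54.025, -4.572], 'qvel': [-0.029, 0.05, -0.101, -0.09, -0.024, 0.013, -0.026], 'joint_efforts': [-0.0, -77.645, 1.564, -25.801, 0.012, 0.009, 0.0], 'ee_pos': [0.237, 0.685, 0.23], 'ee_rot': [[-0.945, 0.328, -0.0], [0.328, 0.945, -0.002], [-0.0, -0.002, -1.0]], 'wrist_force': [0.003, 0.99, -0.656], 'wrist_torque': [0.038, -0.004, -0.021], 'finger_gap': 0.085}
side {'fx': 496.8205, 'fy': 496.8205, 'cx': 255.971, 'cy': 191.1117, 'extrinsics': [[0.9124, -0.2457, 0.3274, 0.153], [-0.4093, -0.5465, 0.7306, -0.9898], [-0.0006, -0.8006, -0.5991, 0.9259], [0.0, 0.0, 0.0, 1.0]]}
top {'fx': 410.0596, 'fy': 410.0596, 'cx': 255.2578, 'cy': 194.1652, 'extrinsics': [[-0.0185, -0.9917, 0.1276, 0.4566], [-0.9998, 0.0168, -0.0145, 0.0353], [0.0122, -0.1278, -0.9917, 1.5412], [0.0, 0.0, 0.0, 1.0]]}
wrist {'fx': 297.3186, 'fy': 297.3186, 'cx': 253.3738, 'cy': 190.1782, 'mount': [[-0.0003, -0.9517, -0.3071, 0.077], [1.0, -0.0002, -0.0003, 0.0007], [0.0002, -0.3071, 0.9517, -0.1426], [0.0, 0.0, 0.0, 1.0]]}
```

View pics/top0.png

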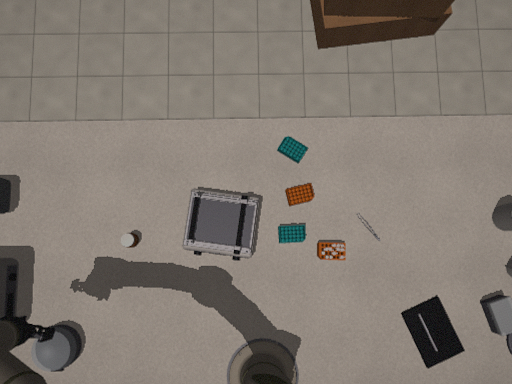

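View pics/side0.png

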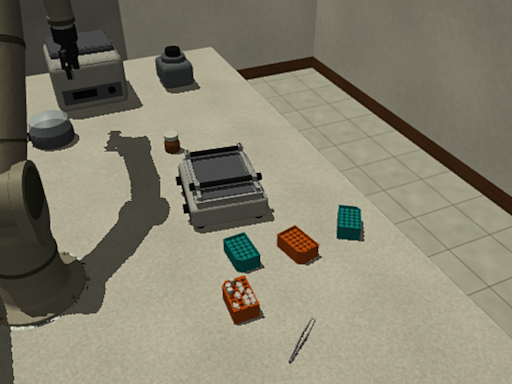

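Top view: two orange racks, at (300,194) with no tubes and at (332,250) with white caps; turquoise racks at (293,149) and (292,233). The shaker is at (222,222), forceps at (368,227) and jar at (130,240). The orange empty one fits the rack; I'll confirm this in a crop and measure it.

```bash
cat > h.py <<'E'
import numpy as np,cv2
from bench import arm,cams
def ray(n,uv):
    p=cams.camera_params(n);E=np.array(p["extrinsics"]);u=np.atleast_2d(uv).astype(float)
    d=np.c_[(u[:,0]-p["cx"])/p["fx"],(u[:,1]-p["cy"])/p["fy"],np.ones(len(u))]@E[:3,:3].T
    return E[:3,3],d
def onz(n,uv,z):
    o,d=ray(n,uv);return o+d*((z-o[2])/d[:,2])[:,None]
def proj(n,P):
    p=cams.camera_params(n);E=np.array(p["extrinsics"]);q=(np.atleast_2d(P)-E[:3,3])@E[:3,:3]
    return np.c_[q[:,0]/q[:,2]*p["fx"]+p["cx"],q[:,1]/q[:,2]*p["fy"]+p["cy"]]
def tri(uvs):
    A=0;b=0
    for n,uv in uvs:
        o,d=ray(n,uv);d=d[0]/np.linalg.norm(d[0]);M=np.eye(3)-np.outer(d,d);A=A+M;b=b+M@o
    return np.linalg.solve(A,b)
def wproj(P,s=None,R=None,t=None):
    p=cams.camera_params("wrist");M=np.array(p["mount"]);s=s or arm.observe()
    R=np.array(s["ee_rot"]);t=np.array(s["ee_pos"])
    q=((np.atleast_2d(P)-t)@R-M[:3,3])@M[:3,:3]
    th=np.arctan2(np.hypot(q[:,0],q[:,1]),q[:,2]);a=np.arctan2(q[:,1],q[:,0])
    return np.c_[p["cx"]+p["fx"]*th*np.cos(a),p["cy"]+p["fy"]*th*np.sin(a)]
def wonz(uv,z,s):
    p=cams.camera_params("wrist");M=np.array(p["mount"]);R=np.array(s["ee_rot"]);t=np.array(s["ee_pos"])
    v=np.atleast_2d(uv)-[p["cx"],p["cy"]];r=np.hypot(*v.T);th=r/p["fx"]
    d=np.c_[v/np.maximum(r,1e-9)[:,None]*np.sin(th)[:,None],np.cos(th)]@M[:3,:3].T@R.T
    o=t+R@M[:3,3];return o+d*((z-o[2])/d[:,2])[:,None]
E
python3 - <<'E'
from h import *
for n in("top","side"):
    im=cv2.imread(f"pics/{n}0.png");h=cv2.cvtColor(im,cv2.COLOR_BGR2HSV)
    m=cv2.inRange(h,(3,150,60),(20,255,255))
    c,_=cv2.findContours(m,0,2)
    for k in c:
        if cv2.contourArea(k)>150:
            r=cv2.minAreaRect(k);print(n,cv2.contourArea(k),np.round(r[0]),np.round(r[1]),round(r[2]));b=cv2.boxPoints(r)
            if n=="top":
                w=onz("top",b,.044);print(w.round(3).tolist(),w.mean(0).round(3))
a=cv2.imread("pics/top0.png")[135:270,180:380];b=cv2.imread("pics/side0.png")[135:335,170:380]
a=cv2.resize(a,None,fx=4,fy=4,interpolation=2);a=a[:540,:800]
cv2.imwrite("pics/ca.png",a);cv2.imwrite("pics/cb.png",cv2.resize(b,None,fx=3,fy=3,interpolation=2)[:600])
E
```

```text
top 245.5 [330. 251.] [28. 16.] 5
[[0.414, -0.201, 0.044], [0.472, -0.208, 0.044], [0.461, -0.309, 0.044], [0.404, -0.301, 0.044]] [ 0.438 -0.255  0.044]
top 398.5 [300. 194.] [17. 26.] 76
[[0.666, -0.096, 0.044], [0.689, -0.191, 0.044], [0.628, -0.204, 0.044], [0.606, -0.109, 0.044]] [ 0.647 -0.15   0.044]
side 1059.5 [240. 299.] [46. 30.] 66
side 987.0 [297. 245.] [44. 28.] 39
```

View pics/ca.png

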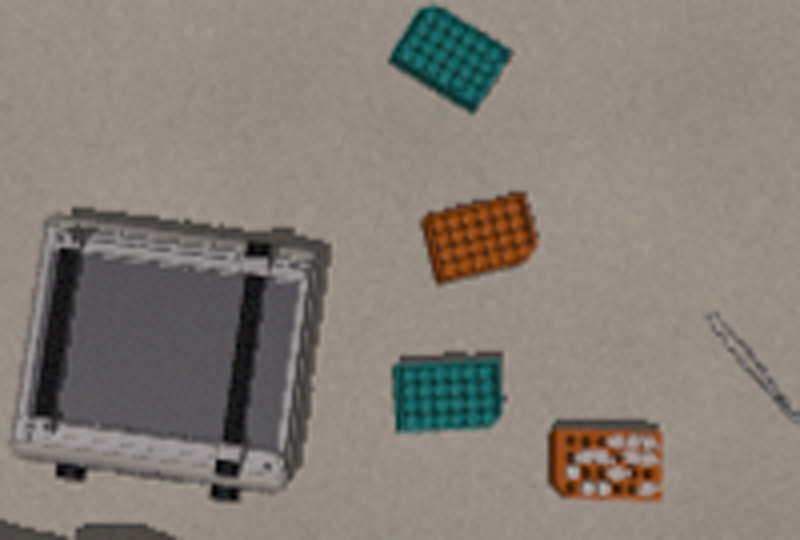

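View pics/cb.png

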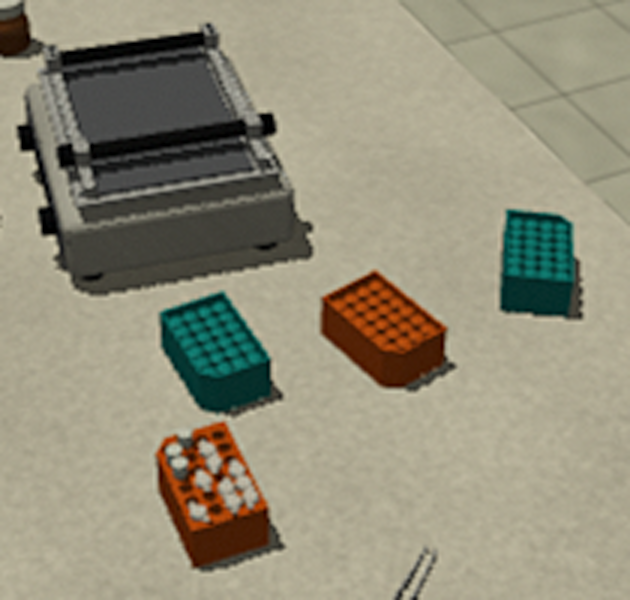

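Crop: (300,194) in the top view is orange, has no tubes, shows its hollow underside grid and has its cut corner at the right near side. That fits the upside-down rack. (332,250) holds tubes, and the other two are turquoise. Next I'll locate the shaker's bars.

```bash
python3 - <<'E'
from h import *
im=cv2.imread("pics/top0.png");g=im.max(2)
for nm,(x0,y0,x1,y1) in {"fix":(188,195,206,243),"clamp":(231,199,250,245)}.items():
    m=np.zeros_like(g);m[y0:y1,x0:x1]=(g[y0:y1,x0:x1]<38)*255
    pts=np.argwhere(m)[:,::-1].astype(np.float32);print(nm,len(pts))
    w=onz("top",pts,.124)[:,:2].astype(np.float32)
    vx,vy,cx,cy=cv2.fitLine(w,cv2.DIST_HUBER,0,.01,.01).ravel();
    if vx<0:vx,vy=-vx,-vy
    u=np.array([vx,vy]);s=(w-[cx,cy])@u;n=(w-[cx,cy])@[-vy,vx]
    print("yaw",np.degrees(np.arctan2(vy,vx)).round(2),"ctr",cx.round(4),cy.round(4),"len",s.min(),s.max(),"mid",np.array([cx,cy])+u*(s.min()+s.max())/2,"wid",np.percentile(n,[2,98]))
# mat outer/gray casing: outline of light body
h=cv2.cvtColor(im,cv2.COLOR_BGR2HSV)
sub=im[190:265,185:265];print(sub[::8,::8].max(2))
E
```

```text
fix 198
yaw -8.89 ctr 0.5605 0.2286 len -0.07110432 0.07221559 mid [0.5610979  0.22851676] wid [-0.00783005  0.00772975]
clamp 183
yaw -8.78 ctr 0.5352 0.0678 len -0.06916257 0.071588226 mid [0.53640956 0.06762484] wid [-0.0072677   0.00729849]
[[150 119 118  82  76 130 159 151 151 158]
 [150  78 113 145 153 116 133  45  85 119]
 [151  57  86  88  87  89  86  27  81  67]
 [151  28  88  89  89  91  88  27  88  81]
 [145  28  92  90  92  90  88  28  87  75]
 [118  23  88  90  92  89  89  31  90  98]
 [145  37  92  90  93  92  92  54  87 101]
 [146 133 147 154 144 158 117  64 110 153]
 [153 145 104 156 103  97 135 155 137 151]
 [152 153 157 150 151 152 147 148 145 146]]
```

Emit:
move_arm --targets '[[0, [0, 0, -0.06], [0, 0, 0]], [0, [0, 0, -0.06], [0, 0, 0]], [0, [0, 0, -0.06], [0, 10, 0]], [0, [0, 0, -0.06], [0, 10, 0]]]'

```text
time: 0.48
ee_pos: [0.2377, 0.6856, 0.2925]
ee_rot: [[-0.93, 0.327, -0.167], [0.321, 0.945, 0.06], [0.178, 0.002, -0.984]]
wrist_force: [1.4, -0.7, -0.3]
finger_gap: 0.0851
```

```bash
cat >> h.py <<'E'
from scipy.spatial.transform import Rotation as Ro
def Rt(yd,th):  # yd: tool y heading (deg), th: tilt, + leans the tool's z toward its left
    a=np.radians(yd);y=np.array([np.cos(a),np.sin(a),0]);z=np.array([0,0,-1.]);x=np.cross(y,z)
    return np.c_[x,y,z]@Ro.from_euler('y',th,degrees=True).as_matrix()
def rel(G,yd,th,off=.025,s=None,tcp=False):
    s=s or arm.observe();R=Rt(yd,th);R0=np.array(s["ee_rot"]);t=np.array(G,float)+(0 if tcp else off)*R[:,2]
    d=R0.T@(t-s["ee_pos"]);r=np.degrees(Ro.from_matrix(R0.T@R).as_rotvec())
    print("shift",d.round(4).tolist(),"turn",r.round(2).tolist(),"rows",round(max(np.linalg.norm(d)/.0417,np.linalg.norm(r)/7.16),1))
E
python3 - <<'E'
from h import *
print(np.round(arm.observe()["joints"],1))
rel([.645,-.15,.20],13.6,45)
rel([.645,-.15,.20],13.6,0)
E
```

```text
[-67.9  31.9  -4.7  87.7  -8.9  60.5   3.4]
shift [-0.6575, -0.6419, -0.0084] turn [-26.84, 31.71, 51.57] rows 22.0
shift [-0.6682, -0.6568, -0.003] turn [-4.99, -9.44, 57.17] rows 22.5
```

Emit:
move_arm --targets '[[0, [-0.657, -0.642, -0.008], [-26.8, 31.7, 51.6]], [0, [-0.657, -0.642, -0.008], [-26.8, 31.7, 51.6]], [0, [-0.657, -0.642, -0.008], [-26.8, 31.7, 51.6]], [0, [-0.657, -0.642, -0.008], [-26.8, 31.7, 51.6]], [0, [-0.657, -0.642, -0.008], [-26.8, 31.7, 51.6]], [0, [-0.657, -0.642, -0.008], [-26.8, 31.7, 51.6]], [0, [-0.657, -0.642, -0.008], [-26.8, 31.7, 51.6]], [0, [-0.657, -0.642, -0.008], [-26.8, 31.7, 51.6]], [0, [-0.657, -0.642, -0.008], [-26.8, 31.7, 51.6]], [0, [-0.657, -0.642, -0.008], [-26.8, 31.7, 51.6]], [0, [-0.657, -0.642, -0.008], [-26.8, 31.7, 51.6]], [0, [-0.657, -0.642, -0.008], [-26.8, 31.7, 51.6]]]'

```text
time: 1.48
ee_pos: [0.4389, 0.274, 0.2332]
ee_rot: [[-0.162, 0.973, -0.167], [0.687, 0.232, 0.689], [0.709, -0.003, -0.706]]
wrist_force: [0.6, -1.1, 0.1]
finger_gap: 0.0854
```

```bash
python3 - <<'E'
from h import *
print(np.round(arm.observe()["joints"],1))
rel([.645,-.15,.22],13.6,60)
E
```

```text
[  7.4  29.2 -27.2 125.1 -55.3  40.4  43.8]
shift [-0.3275, 0.102, -0.2929] turn [0.03, 14.87, -0.23] rows 10.8
```

Emit:
move_arm --targets '[[0, [-0.327, 0.102, -0.293], [0, 15, 0]], [0, [-0.327, 0.102, -0.293], [0, 15, 0]], [0, [-0.327, 0.102, -0.293], [0, 15, 0]], [0, [-0.327, 0.102, -0.293], [0, 15, 0]], [0, [-0.327, 0.102, -0.293], [0, 15, 0]], [0, [-0.327, 0.102, -0.293], [0, 15, 0]], [0, [-0.327, 0.102, -0.293], [0, 15, 0]], [0, [-0.327, 0.102, -0.293], [0, 15, 0]], [0, [-0.327, 0.102, -0.293], [0, 15, 0]], [0, [-0.327, 0.102, -0.293], [0, 15, 0]], [0, [-0.327, 0.102, -0.293], [0, 15, 0]], [0, [-0.327, 0.102, -0.293], [0, 15, 0]]]'

```text
time: 2.48
ee_pos: [0.6421, -0.1371, 0.205]
ee_rot: [[-0.109, 0.975, -0.196], [0.491, 0.224, 0.842], [0.864, -0.004, -0.503]]
wrist_force: [-1.9, -0.6, -0.1]
finger_gap: 0.0858
```

```bash
python3 - <<'E'
from h import *
s=arm.observe();print(np.round(s["joints"],1))
rel([.645,-.15,.22],13.6,60)
cv2.imwrite("pics/w1.png",cams.capture("wrist")[:,:,::-1])
E
```

```text
[ 34.9  52.4 -16.   83.4 -33.8  86.   48.7]
shift [0.0064, -0.0003, 0.006] turn [0.44, 0.19, -0.52] rows 0.2
```

```bash
python3 - <<'E'
from h import *
G=np.array([.6505,-.1646,.027]);z=Rt(13.6,45)[:,2]
rel(G-.09*z,13.6,45)
E
```

```text
shift [-0.1542, 0.0031, -0.0017] turn [0.24, -14.98, -0.47] rows 3.7
```

Emit:
move_arm --targets '[[0, [-0.154, 0.003, -0.002], [0, -15, -0.5]], [0, [-0.154, 0.003, -0.002], [0, -15, -0.5]], [0, [-0.154, 0.003, -0.002], [0, -15, -0.5]], [0, [-0.154, 0.003, -0.002], [0, -15, -0.5]], [0, [-0.154, 0.003, -0.002], [0, -15, -0.5]], [0, [-0.154, 0.003, -0.002], [0, -15, -0.5]]]'

```text
time: 3.03
ee_pos: [0.66, -0.2089, 0.0715]
ee_rot: [[-0.163, 0.973, -0.164], [0.686, 0.232, 0.69], [0.709, -0.0, -0.705]]
wrist_force: [-0.3, 0.9, 0.2]
finger_gap: 0.0856
```

```bash
python3 - <<'E'
from h import *
G=np.array([.6505,-.1646,.027])
s=arm.observe();print(np.round(s["joints"],1));rel(G,13.6,45)
im=cams.capture("wrist")[:,:,::-1].copy()
x=np.array([.235,-.972,0]);y=np.array([-.972,-.235,0]);C=np.array([.647,-.15,.044])
for a,b in[(48,-31),(48,19),(36,31),(-48,31),(-48,-31)]:
    for dz in(0,-.044):
        u=wproj(C+x*a/1e3+y*b/1e3+[0,0,dz],s)[0];cv2.circle(im,tuple(int(v) for v in u),3,(255,0,255),1)
cv2.imwrite("pics/w2.png",im)
E
```

```text
[ 33.1  57.4 -10.9  81.3 -25.8  73.9  52.7]
shift [0.0004, 0.001, 0.0885] turn [0.14, -0.15, -0.14] rows 2.1
```

View pics/w2.png

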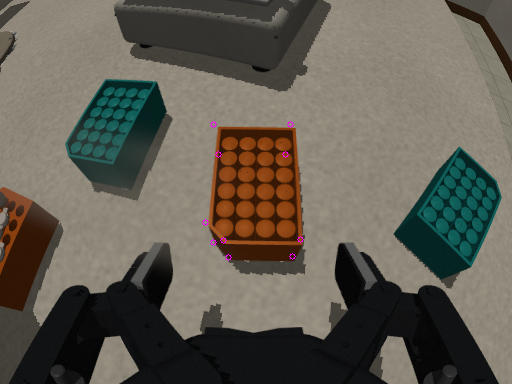

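Wrist view: the rack spans (211–302, 127–260) midway between the fingers at (160,270) and (350,270), and the prediction is within about 4 px. Going in.

Emit:
move_arm --targets '[[0, [0, 0.003, 0.03], [0, 0, 0]], [0, [0, 0.003, 0.06], [0, 0, 0]], [0, [0, 0.003, 0.088], [0, 0, 0]], [0, [0, 0.003, 0.088], [0, 0, 0]], [0, [0, 0.003, 0.088], [0, 0, 0]], [1, [0, 0.003, 0.088], [0, 0, 0]], [1, [0, 0.003, 0.088], [0, 0, 0]], [1, [0, 0.003, 0.088], [0, 0, 0]], [1, [0, 0.003, 0.088], [0, 0, 0]], [1, [0, 0.003, 0.088], [0, 0, 0]], [1, [0, 0.003, 0.088], [0, 0, 0]]]' --force 40

```text
time: 4.0
ee_pos: [0.6502, -0.148, 0.0133]
ee_rot: [[-0.166, 0.973, -0.161], [0.686, 0.232, 0.689], [0.708, 0.004, -0.706]]
wrist_force: [-0.7, -2.0, 8.1]
finger_gap: 0.0616
```

```bash
python3 - <<'E'
from h import *
s=arm.observe();print(np.round(s["joints"],1));rel([.652,-.165,.12],13.6,45)
E
```

```text
[ 30.8  59.5 -12.5  87.6 -27.7  64.6  54.3]
shift [0.0635, -0.0019, -0.0624] turn [0.31, -0.06, 0.02] rows 2.1
```

Emit:
move_arm --targets '[[1, [0.03, 0, -0.03], [0, 0, 0]], [1, [0.063, 0, -0.062], [0, 0, 0]], [1, [0.063, 0, -0.062], [0, 0, 0]], [1, [0.063, 0, -0.062], [0, 0, 0]], [1, [0.063, 0, -0.062], [0, 0, 0]]]'

```text
time: 4.42
ee_pos: [0.65, -0.1484, 0.1023]
ee_rot: [[-0.167, 0.973, -0.159], [0.688, 0.231, 0.688], [0.706, 0.006, -0.708]]
wrist_force: [-0.1, 0.6, -1.8]
finger_gap: 0.0616
```

```bash
python3 - <<'E'
from h import *
s=arm.observe();print(np.round(s["joints"],1));rel([.652,-.165,.13],13.6,0);rel([.652,-.165,.13],13.6,-45)
cv2.imwrite("pics/w3.png",cams.capture("wrist")[:,:,::-1])
E
```

```text
[ 30.8  53.1 -12.4  87.7 -27.8  70.   51.2]
shift [-0.0099, -0.0019, -0.0137] turn [0.39, -44.94, -0.1] rows 6.3
shift [-0.0172, -0.0018, -0.0313] turn [0.35, -89.94, -0.26] rows 12.6
```

View pics/w3.png

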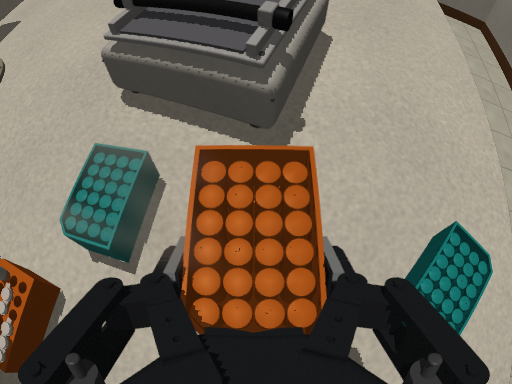

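The rack is held level and centred. Turning it a quarter turn in the air.

Emit:
move_arm --targets '[[1, [-0.01, -0.002, -0.014], [0, -7, 0]], [1, [-0.01, -0.002, -0.014], [0, -14, 0]], [1, [-0.01, -0.002, -0.014], [0, -21, 0]], [1, [-0.01, -0.002, -0.014], [0, -28, 0]], [1, [-0.01, -0.002, -0.014], [0, -35, 0]], [1, [-0.01, -0.002, -0.014], [0, -42, 0]], [1, [-0.012, -0.002, -0.02], [0, -49, 0]], [1, [-0.013, -0.002, -0.022], [0, -56, 0]], [1, [-0.014, -0.002, -0.024], [0, -63, 0]], [1, [-0.015, -0.002, -0.027], [0, -70, 0]], [1, [-0.016, -0.002, -0.029], [0, -77, 0]], [1, [-0.017, -0.002, -0.031], [0, -84, 0]]]'

```text
time: 5.47
ee_pos: [0.6554, -0.1814, 0.1123]
ee_rot: [[-0.178, 0.973, 0.149], [0.761, 0.232, -0.605], [-0.624, 0.006, -0.782]]
wrist_force: [0.4, -0.7, -4.8]
finger_gap: 0.0617
```

```bash
python3 - <<'E'
from h import *
s=arm.observe();print(np.round(s["joints"],1));rel([.652,-.165,.13],13.6,-45);rel([.652,-.165,.075],13.6,-45)
E
```

```text
[-35.7  51.8  48.  116.9   8.3  15.    1.6]
shift [-0.0008, 0.0005, 0.0006] turn [0.14, -6.42, -0.35] rows 0.9
shift [0.0335, 0.0002, 0.0436] turn [0.14, -6.42, -0.35] rows 1.3
```

Emit:
move_arm --targets '[[1, [0, 0, 0], [0, -6.4, -0.3]], [1, [0.0, 0, 0], [0, -6.4, -0.3]], [1, [0.015, 0, 0.02], [0, -6.4, -0.3]], [1, [0.033, 0, 0.044], [0, -6.4, -0.3]], [1, [0.033, 0, 0.044], [0, -6.4, -0.3]], [1, [0.033, 0, 0.044], [0, -6.4, -0.3]], [1, [0.033, 0, 0.044], [0, -6.4, -0.3]]]'

```text
time: 6.05
ee_pos: [0.6559, -0.1841, 0.0585]
ee_rot: [[-0.164, 0.972, 0.167], [0.688, 0.234, -0.686], [-0.707, 0.002, -0.708]]
wrist_force: [-0.1, 0.3, 0.1]
finger_gap: 0.0614
```

```bash
python3 - <<'E'
from h import *
s=arm.observe();print(np.round(s["joints"],1));rel([.652,-.165,.063],13.6,-45)
a=cams.capture("side")[200:310,225:375,::-1];b=cams.capture("top")[150:260,230:380,::-1]
cv2.imwrite("pics/s4.png",cv2.resize(np.vstack([a,b]),None,fx=2.7,fy=2.7,interpolation=2))
E
```

```text
[-39.4  62.4  51.4 118.4   6.8   8.6  -3.7]
shift [0.0106, 0.0007, 0.008] turn [0.06, -0.04, -0.13] rows 0.3
```

View pics/s4.png

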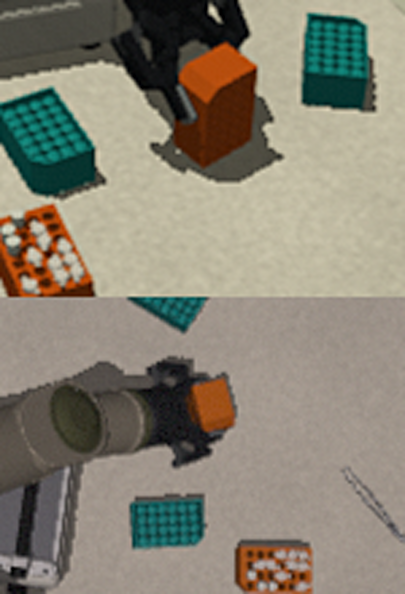

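Side and top crops: the rack is upright on end, cut-corner end up (side ≈ (225,70) in the crop), just above the bench. Lowering gently.

Emit:
move_arm --targets '[[1, [0.002, 0, 0.002], [0, 0, 0]], [1, [0.004, 0, 0.004], [0, 0, 0]], [1, [0.005, 0, 0.005], [0, 0, 0]], [1, [0.006, 0, 0.006], [0, 0, 0]], [1, [0.007, 0, 0.007], [0, 0, 0]], [1, [0.007, 0, 0.007], [0, 0, 0]]]'

```text
time: 6.65
ee_pos: [0.6565, -0.1836, 0.049]
ee_rot: [[-0.163, 0.972, 0.169], [0.689, 0.235, -0.686], [-0.706, 0.004, -0.708]]
wrist_force: [-0.6, 0.1, -1.7]
finger_gap: 0.0617
```

```bash
python3 - <<'E'
from h import *
s=arm.observe();print(np.round(s["joints"],1),s["wrist_force"],s["wrist_torque"]);rel([.652,-.165,.063],13.6,-45)
E
```

```text
[-39.3  63.3  51.  118.3   6.6   7.8  -4.2] [-0.63172764  0.09519188 -1.69254377] [ 0.88866926  0.2807033  -0.02282037]
shift [0.0036, 0.0, 0.0016] turn [0.16, -0.06, -0.19] rows 0.1
```

Emit:
move_arm --targets '[[1, [0.001, 0, 0.001], [0, 0, 0]], [1, [0.002, 0, 0.002], [0, 0, 0]], [1, [0.003, 0, 0.003], [0, 0, 0]], [1, [0.003, 0, 0.003], [0, 0, 0]]]'

```text
time: 6.98
ee_pos: [0.6567, -0.1841, 0.046]
ee_rot: [[-0.163, 0.972, 0.169], [0.688, 0.235, -0.687], [-0.707, 0.005, -0.707]]
wrist_force: [-1.1, 3.0, 9.5]
finger_gap: 0.0614
```

Contact (about 10 N up). Releasing and backing off along the tool axis.

Emit:
move_arm --targets '[[0, [0, 0, 0], [0, 0, 0]], [0, [0, 0, 0], [0, 0, 0]], [0, [0, 0, 0], [0, 0, 0]], [0, [0, 0, 0], [0, 0, 0]], [0, [0, 0, 0], [0, 0, 0]], [0, [0, 0, -0.02], [0, 0, 0]], [0, [0, 0, -0.05], [0, 0, 0]], [0, [0, 0, -0.09], [0, 0, 0]], [0, [0, 0, -0.13], [0, 0, 0]], [0, [0, 0, -0.16], [0, 0, 0]], [0, [0, 0, -0.16], [0, 0, 0]]]'

```text
time: 7.9
ee_pos: [0.6311, -0.0697, 0.1617]
ee_rot: [[-0.164, 0.971, 0.175], [0.689, 0.239, -0.684], [-0.706, 0.009, -0.708]]
wrist_force: [0.1, -0.2, -1.0]
finger_gap: 0.0853
```

```bash
python3 - <<'E'
from h import *
s=arm.observe();print(np.round(s["joints"],1))
a=cams.capture("side");b=cams.capture("top")
for n,im in(("side",a),("top",b)):
    cv2.imwrite(f"pics/{n}5.png",im[:,:,::-1])
    h=cv2.cvtColor(im,cv2.COLOR_RGB2HSV);m=cv2.inRange(h,(3,150,60),(20,255,255))
    for k in cv2.findContours(m,0,2)[0]:
        if cv2.contourArea(k)>120:
            r=cv2.minAreaRect(k);print(n,cv2.contourArea(k),np.round(r[0],1),np.round(r[1],1),round(r[2]))
            if n=="top":
                w=onz("top",cv2.boxPoints(r),.096);print(w.round(3).tolist(),w.mean(0).round(4))
cv2.imwrite("pics/s5.png",cv2.resize(np.hstack([a[170:320,200:360],b[140:290,230:390]]),None,fx=2.5,fy=2.5,interpolation=2)[:,:,::-1])
E
```

```text
[-53.6  53.2  56.8 118.3   7.   23.4  -4.7]
side 809.5 [240.1 299.1] [45.6 30.5] 66
side 982.5 [304.1 241.6] [28.2 45.7] 6
top 247.5 [330.4 250.4] [27.6 16.3] 3
[[0.415, -0.194, 0.096], [0.471, -0.2, 0.096], [0.464, -0.296, 0.096], [0.408, -0.291, 0.096]] [ 0.4396 -0.2452  0.096 ]
top 249.5 [306.6 190.7] [18.2 15.8] 76
[[0.677, -0.134, 0.096], [0.69, -0.19, 0.096], [0.626, -0.203, 0.096], [0.614, -0.148, 0.096]] [ 0.6518 -0.1688  0.096 ]
```

View pics/s5.png

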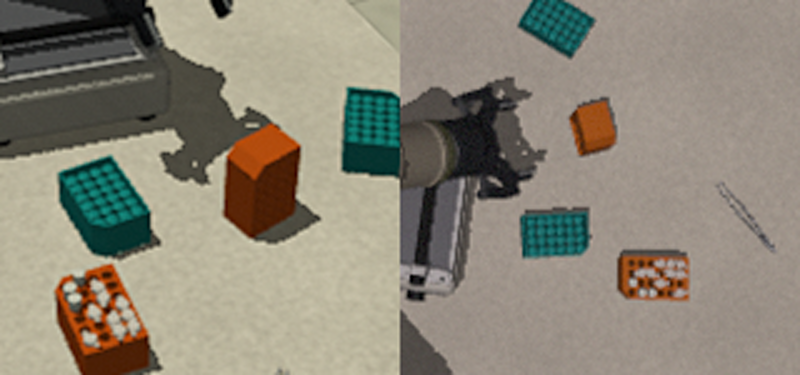

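The rack stands steadily on end with its wells towards the right. Going over it to regrip from the right.

```bash
python3 - <<'E'
from h import *
rel([.64,-.12,.30],13.6,0);rel([.69,-.32,.24],13.6,60)
E
```

```text
shift [-0.1157, -0.0007, -0.0479] turn [0.37, 44.98, -0.05] rows 6.3
shift [-0.2127, 0.0003, 0.1162] turn [0.39, 104.98, 0.15] rows 14.7
```

Emit:
move_arm --targets '[[0, [-0.04, 0, -0.018], [0, 6, 0]], [0, [-0.08, 0, -0.035], [0, 13, 0]], [0, [-0.115, 0, -0.048], [0, 20, 0]], [0, [-0.115, 0, -0.048], [0, 27, 0]], [0, [-0.115, 0, -0.048], [0, 34, 0]], [0, [-0.115, 0, -0.048], [0, 41, 0]], [0, [-0.13, 0, -0.02], [0, 48, 0]], [0, [-0.145, 0, 0.01], [0, 55, 0]], [0, [-0.16, 0, 0.035], [0, 62, 0]], [0, [-0.175, 0, 0.06], [0, 69, 0]], [0, [-0.195, 0, 0.085], [0, 76, 0]], [0, [-0.213, 0, 0.116], [0, 83, 0]]]'

```text
time: 9.0
ee_pos: [0.684, -0.3032, 0.228]
ee_rot: [[-0.194, 0.972, -0.13], [0.785, 0.233, 0.574], [0.588, 0.009, -0.809]]
wrist_force: [3.4, 0.5, 0.4]
finger_gap: 0.086
```

```bash
python3 - <<'E'
from h import *
s=arm.observe();print(np.round(s["joints"],1));rel([.69,-.32,.24],13.6,65);rel([.675,-.262,.102],13.6,65)
E
```

```text
[ 23.8  49.7  13.9  70.7 -33.5  90.6  58. ]
shift [0.0048, 0.0019, 0.0017] turn [0.41, 28.98, 0.34] rows 4.0
shift [-0.0279, -0.0004, 0.1486] turn [0.41, 28.98, 0.34] rows 4.0
```

Emit:
move_arm --targets '[[0, [0.005, 0.002, 0.002], [0.4, 29, 0.3]], [0, [0.005, 0.002, 0.002], [0.4, 29, 0.3]], [0, [0.005, 0.002, 0.002], [0.4, 29, 0.3]], [0, [0.005, 0.002, 0.002], [0.4, 29, 0.3]], [0, [0.005, 0.002, 0.002], [0.4, 29, 0.3]], [0, [0.005, 0.002, 0.002], [0.4, 29, 0.3]]]'

```text
time: 9.5
ee_pos: [0.6826, -0.3006, 0.2247]
ee_rot: [[-0.093, 0.973, -0.211], [0.405, 0.23, 0.885], [0.91, -0.003, -0.415]]
wrist_force: [0.1, -0.5, -1.5]
finger_gap: 0.0854
```

```bash
python3 - <<'E'
from h import *
s=arm.observe();print(np.round(s["joints"],1));rel([.69,-.32,.24],13.6,65);rel([.675,-.262,.102],13.6,60);rel([.675,-.262,.102],13.6,65)
E
```

```text
[ 43.   63.5 -21.5  57.3 -28.4 106.6  41.3]
shift [0.0052, 0.0026, -0.0001] turn [0.2, -0.46, -0.3] rows 0.1
shift [-0.0976, 0.0018, 0.1116] turn [0.19, -5.46, -0.3] rows 3.6
shift [-0.0954, 0.0018, 0.1117] turn [0.2, -0.46, -0.3] rows 3.5
```

Emit:
move_arm --targets '[[0, [-0.03, 0.002, 0.03], [0, -5.5, 0]], [0, [-0.06, 0.002, 0.07], [0, -5.5, 0]], [0, [-0.085, 0.002, 0.1], [0, -5.5, 0]], [0, [-0.098, 0.002, 0.112], [0, -5.5, 0]], [0, [-0.098, 0.002, 0.112], [0, -5.5, 0]], [0, [-0.098, 0.002, 0.112], [0, -5.5, 0]]]'

```text
time: 10.0
ee_pos: [0.6686, -0.2414, 0.0869]
ee_rot: [[-0.108, 0.974, -0.201], [0.486, 0.228, 0.844], [0.867, -0.007, -0.497]]
wrist_force: [0.2, -0.5, 0.3]
finger_gap: 0.0855
```

```bash
python3 - <<'E'
from h import *
s=arm.observe();print(np.round(s["joints"],1));G=np.array([.6533,-.1735,.060]);rel(G,13.6,60)
im=cams.capture("wrist")[:,:,::-1].copy()
d=np.array([.235,-.972,0]);y=np.array([.972,.235,0]);C=np.array([.6533,-.1735,0])
for a in(-22,22):
  for b in(-31,31):
    for z in(0,.096):
        u=wproj(C+d*a/1e3+y*b/1e3+[0,0,z],s)[0];cv2.circle(im,tuple(int(v) for v in u),3,(255,0,255),1)
cv2.imwrite("pics/w6.png",im)
E
```

```text
[ 40.6  65.7 -19.9  69.6 -25.   89.2  48.5]
shift [0.0112, 0.0007, 0.0987] turn [0.16, -0.17, -0.53] rows 2.4
```

View pics/w6.png

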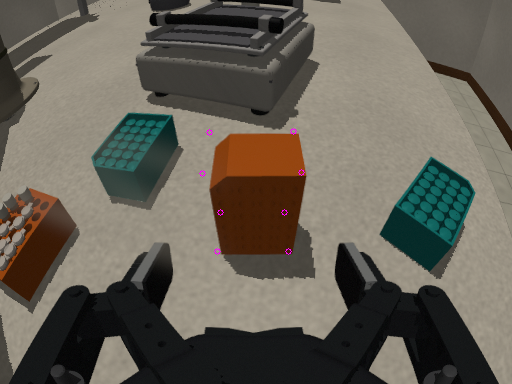

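Wrist view: the rack is upright at (212–305, 133–253), centre about 4 px right of the midpoint between the fingers. I'll shift +3 mm in y, go in and grip.

Emit:
move_arm --targets '[[0, [0.011, 0.003, 0.0], [0, 0, -0.5]], [0, [0.011, 0.003, 0.03], [0, 0, -0.5]], [0, [0.011, 0.003, 0.06], [0, 0, -0.5]], [0, [0.011, 0.003, 0.085], [0, 0, -0.5]], [0, [0.011, 0.003, 0.097], [0, 0, -0.5]], [0, [0.011, 0.003, 0.097], [0, 0, -0.5]], [1, [0.011, 0.003, 0.097], [0, 0, -0.5]], [1, [0.011, 0.003, 0.097], [0, 0, -0.5]], [1, [0.011, 0.003, 0.097], [0, 0, -0.5]], [1, [0.011, 0.003, 0.097], [0, 0, -0.5]], [1, [0.011, 0.003, 0.097], [0, 0, -0.5]], [1, [0.011, 0.003, 0.097], [0, 0, -0.5]]]' --force 40

```text
time: 11.05
ee_pos: [0.6533, -0.1565, 0.0511]
ee_rot: [[-0.12, 0.973, -0.196], [0.487, 0.23, 0.843], [0.865, 0.006, -0.501]]
wrist_force: [0.2, -4.4, 6.7]
finger_gap: 0.0615
```

```bash
python3 - <<'E'
from h import *
s=arm.observe();print(np.round(s["joints"],1),s["wrist_force"]);rel([.655,-.172,.26],13.6,60);rel([.655,-.172,.28],13.6,-30)
E
```

```text
[ 38.3  64.9 -21.6  80.1 -26.8  78.1  50.8] [ 0.24539952 -4.4465281   6.69421816]
shift [0.1731, -0.0009, -0.0931] turn [0.44, 0.09, 0.11] rows 4.7
shift [0.1653, -0.0007, -0.1281] turn [0.43, -89.91, -0.26] rows 12.6
```

Emit:
move_arm --targets '[[1, [0.02, 0, -0.011], [0, 0, 0]], [1, [0.055, 0, -0.03], [0, 0, 0]], [1, [0.09, 0, -0.05], [0, 0, 0]], [1, [0.125, 0, -0.068], [0, 0, 0]], [1, [0.16, 0, -0.087], [0, -5, 0]], [1, [0.173, 0, -0.093], [0, -12, 0]], [1, [0.173, 0, -0.095], [0, -19, 0]], [1, [0.172, 0, -0.1], [0, -26, 0]], [1, [0.171, 0, -0.105], [0, -33, 0]], [1, [0.17, 0, -0.11], [0, -40, 0]], [1, [0.169, 0, -0.115], [0, -47, 0]], [1, [0.168, 0, -0.12], [0, -54, 0]]]'

```text
time: 12.05
ee_pos: [0.6575, -0.1775, 0.2588]
ee_rot: [[-0.228, 0.974, -0.013], [0.969, 0.228, 0.096], [0.096, 0.009, -0.995]]
wrist_force: [0.4, 0.6, -1.5]
finger_gap: 0.0617
```

```bash
python3 - <<'E'
from h import *
s=arm.observe();print(np.round(s["joints"],1),s["wrist_force"]);rel([.655,-.172,.28],13.6,-30);rel([.55,.15,.22],-8.85,-30)
E
```

```text
[17.6 30.9 -7.5 94.2 -1.6 56.9 25.2] [ 0.37105122  0.58735351 -1.47552572]
shift [-0.0066, -0.0011, -0.0002] turn [0.44, -35.52, -0.52] rows 5.0
shift [0.3245, -0.0352, 0.0918] turn [5.27, -35.18, 21.77] rows 8.1
```

```bash
python3 - <<'E'
from h import *
rel([.5536,.1807,.25],-8.85,-30)
E
```

```text
shift [0.3563, -0.0244, 0.0648] turn [5.27, -35.18, 21.77] rows 8.7
```

Emit:
move_arm --targets '[[1, [0.03, -0.002, 0.005], [0.5, -3.5, 2]], [1, [0.07, -0.005, 0.013], [1, -7.0, 4.4]], [1, [0.107, -0.0075, 0.02], [1.6, -10.5, 6.6]], [1, [0.143, -0.01, 0.026], [2.1, -14, 8.7]], [1, [0.178, -0.012, 0.032], [2.6, -17.6, 10.9]], [1, [0.214, -0.015, 0.039], [3.2, -21, 13]], [1, [0.25, -0.017, 0.045], [3.7, -24.5, 15.2]], [1, [0.285, -0.02, 0.052], [4.2, -28, 17.4]], [1, [0.32, -0.022, 0.058], [4.7, -32, 19.6]], [1, [0.345, -0.024, 0.063], [5.2, -34.5, 21.4]], [1, [0.356, -0.0245, 0.065], [5.3, -35.2, 21.8]], [1, [0.356, -0.0245, 0.065], [5.3, -35.2, 21.8]]]'

```text
time: 13.05
ee_pos: [0.5511, 0.1731, 0.227]
ee_rot: [[0.128, 0.989, -0.076], [0.857, -0.149, -0.494], [-0.499, -0.002, -0.866]]
wrist_force: [0.1, 0.7, -1.0]
finger_gap: 0.0616
```

```bash
python3 - <<'E'
from h import *
s=arm.observe();print(np.round(s["joints"],1),s["wrist_force"]);rel([.5536,.1807,.25],-8.85,-30);rel([.5536,.1807,.15],-8.85,-30)
a=cams.capture("side");cv2.imwrite("pics/s7.png",cv2.resize(a[40:240,120:340,::-1],None,fx=2.7,fy=2.7,interpolation=2))
E
```

```text
[-41.   33.4   9.3 102.8  18.7  65.8 -51.9] [ 0.0674872   0.68921352 -1.03478414]
shift [-0.0047, 0.0013, 0.0011] turn [0.07, -0.03, 0.31] rows 0.1
shift [0.0452, 0.0014, 0.0877] turn [0.07, -0.03, 0.31] rows 2.4
```

View pics/s7.png

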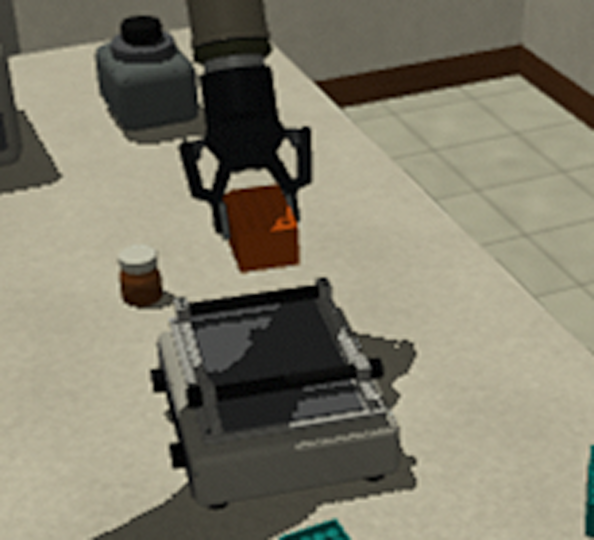

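Side crop: the rack is held above the platform with its plain end facing the clamp bar; bars and jar are clear of it. Lowering.

Emit:
move_arm --targets '[[1, [0.0, 0.001, 0.012], [0, 0, 0.3]], [1, [0.014, 0.001, 0.034], [0, 0, 0.3]], [1, [0.028, 0.001, 0.058], [0, 0, 0.3]], [1, [0.042, 0.001, 0.082], [0, 0, 0.3]], [1, [0.048, 0.001, 0.093], [0, 0, 0.3]], [1, [0.05, 0.001, 0.096], [0, 0, 0.3]], [1, [0.05, 0.001, 0.096], [0, 0, 0.3]], [1, [0.05, 0.001, 0.096], [0, 0, 0.3]]]'

```text
time: 13.77
ee_pos: [0.5529, 0.1643, 0.1209]
ee_rot: [[0.138, 0.988, -0.076], [0.855, -0.157, -0.494], [-0.499, 0.003, -0.866]]
wrist_force: [0.6, 0.1, -0.7]
finger_gap: 0.0616
```

```bash
python3 - <<'E'
from h import *
s=arm.observe();print(np.round(s["joints"],1),s["wrist_force"]);rel([.5536,.1807,.134],-8.85,-30)
n=0
im=cams.capture("wrist")[:,:,::-1].copy();t=cams.capture("top")[:,:,::-1][170:270,170:290]
t=cv2.resize(t,(461,384),interpolation=2)
cv2.imwrite("pics/w8.png",cv2.resize(np.hstack([im,t]),None,fx=.82,fy=.82))
E
```

```text
[-40.3  41.    9.4 107.   19.9  54.4 -56. ] [ 0.63086402  0.1387919  -0.7399692 ]
shift [0.0075, -0.0019, 0.0055] turn [0.07, -0.04, -0.26] rows 0.2
```

View pics/w8.png

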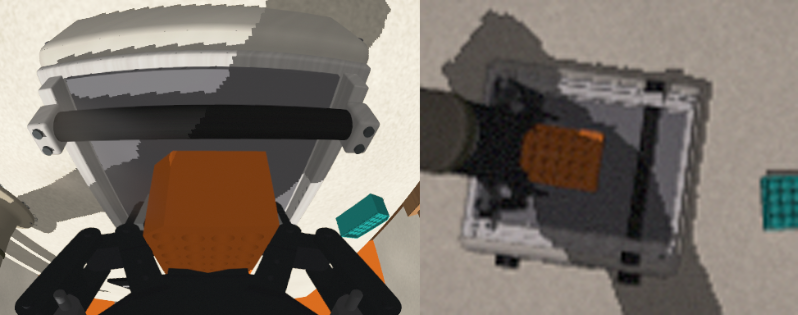

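Wrist and top views: the rack is wells up, with its cut corner (wrist ≈ (160,160)) facing the fixed bar at (200,122), and square to the bars. Lowering the last bit.

Emit:
move_arm --targets '[[1, [0.003, 0, 0.005], [0, 0, 0]], [1, [0.005, 0, 0.009], [0, 0, 0]], [1, [0.006, 0, 0.0105], [0, 0, 0]], [1, [0.007, 0, 0.012], [0, 0, 0]], [1, [0.0075, 0, 0.013], [0, 0, 0]], [1, [0.0075, 0, 0.013], [0, 0, 0]]]'

```text
time: 14.37
ee_pos: [0.5528, 0.165, 0.1058]
ee_rot: [[0.137, 0.988, -0.075], [0.856, -0.156, -0.493], [-0.499, 0.003, -0.867]]
wrist_force: [0.3, -0.3, -0.5]
finger_gap: 0.0619
```

Emit:
move_arm --targets '[[1, [0.0005, 0, 0.001], [0, 0, 0]], [1, [0.001, 0, 0.002], [0, 0, 0]], [1, [0.0015, 0, 0.003], [0, 0, 0]], [1, [0.002, 0, 0.0035], [0, 0, 0]], [1, [0.002, 0, 0.0035], [0, 0, 0]]]'

```text
time: 14.78
ee_pos: [0.5529, 0.165, 0.1049]
ee_rot: [[0.138, 0.988, -0.075], [0.855, -0.156, -0.495], [-0.5, 0.004, -0.866]]
wrist_force: [-5.3, 4.8, 29.5]
finger_gap: 0.0614
```

Emit:
move_arm --targets '[[1, [0, 0, 0], [0, 0, 0]], [1, [0, 0, 0], [0, 0, 0]], [1, [0, 0, 0], [0, 0, 0]]]'

```text
time: 15.03
ee_pos: [0.5531, 0.1652, 0.105]
ee_rot: [[0.138, 0.988, -0.074], [0.855, -0.156, -0.494], [-0.5, 0.005, -0.866]]
wrist_force: [-0.5, 2.8, 7.4]
finger_gap: 0.0615
```

```bash
python3 - <<'E'
from h import *
s=arm.observe();print(np.round(s["wrist_force"],1),np.round(s["wrist_torque"],2),np.round(s["ee_pos"],4))
E
```

```text
[-0.5  2.8  7.4] [ 0.07  0.33 -0.15] [0.5531 0.1652 0.105 ]
```

Emit:
move_arm --targets '[[0, [0, 0, 0], [0, 0, 0]], [0, [0, 0, 0], [0, 0, 0]], [0, [0, 0, 0], [0, 0, 0]], [0, [0, 0, 0], [0, 0, 0]], [0, [0, 0, 0], [0, 0, 0]], [0, [0, 0, -0.02], [0, 0, 0]], [0, [0, 0, -0.05], [0, 0, 0]], [0, [0, 0, -0.09], [0, 0, 0]], [0, [0, 0, -0.13], [0, 0, 0]], [0, [0, 0, -0.16], [0, 0, 0]], [0, [0, 0, -0.16], [0, 0, 0]]]'

```text
time: 15.95
ee_pos: [0.5669, 0.2489, 0.2483]
ee_rot: [[0.138, 0.988, -0.067], [0.859, -0.153, -0.489], [-0.493, 0.01, -0.87]]
wrist_force: [-0.1, -0.7, -0.7]
finger_gap: 0.0852
```

```bash
python3 - <<'E'
from h import *
s=arm.observe();print(np.round(s["joints"],1),s["wrist_force"])
for n,z in(("top",.144),("side",.144)):
    im=cams.capture(n);cv2.imwrite(f"pics/{n}9.png",im[:,:,::-1])
    h=cv2.cvtColor(im,cv2.COLOR_RGB2HSV);m=cv2.inRange(h,(3,150,50),(20,255,255))
    for k in cv2.findContours(m,0,2)[0]:
        if cv2.contourArea(k)>120:
            r=cv2.minAreaRect(k);print(n,cv2.contourArea(k),np.round(r[0],1),np.round(r[1],1),round(r[2],1))
            if n=="top" and r[0][0]<280:
                w=onz("top",cv2.boxPoints(r),z);c=w.mean(0);print(w.round(3).tolist(),c.round(4))
                a=np.radians(-8.85);X=np.array([np.cos(a),np.sin(a)]);Y=np.array([-X[1],X[0]]);d=w[:,:2]-[.5467,.1366];print("shaker frame",(d@X).round(3),(d@Y).round(3))
# predicted rack outline reprojection into side
a=np.radians(-8.85);X=np.array([np.cos(a),np.sin(a),0]);Y=np.array([-X[1],X[0],0])
B=np.array([.5467,.1366,0])-.103*Y  # approx back face (j=.03 => -.108+.03-...)
def bar(j):return np.array([.5467,.1366,0])+(-.108+j)*Y
print("back face at j=.03",bar(.03))
# tool y along shaker X, pushing: closed tool, tcp 0.012 above mat, pad half width 11mm
T=bar(.03)-.035*Y
rel(list(T[:2])+[.26],-8.85,0,tcp=True)
E
```

```text
[-44.5  35.4   8.5  94.6  16.5  72.5 -53.7] [-0.11430523 -0.72060116 -0.7147847 ]
top 247.5 [330.4 250.6] [27.6 16.1] 3.4
top 467.5 [212.8 219.2] [28.5 18.4] 8.5
[[0.53, 0.214, 0.144], [0.592, 0.204, 0.144], [0.576, 0.108, 0.144], [0.514, 0.118, 0.144]] [0.553  0.1611 0.144 ]
shaker frame [-0.028  0.034  0.033 -0.029] [ 0.074  0.074 -0.024 -0.023]
side 1074.0 [240.1 299.1] [45.6 30.5] 66.0
side 273.0 [464.7 170.7] [61.6 11. ] 36.9
side 648.0 [220.4 162. ] [30.4 25.3] 81.9
side 188.5 [412.1 132.8] [42.3  9.5] 35.5
side 141.0 [369.4 102. ] [31.7  8.4] 35.5
back face at j=.03 [0.53469984 0.05952863 0.        ]
shift [-0.2011, -0.0011, 0.0975] turn [0.31, 29.91, -0.17] rows 5.4
```

Top view measurement: the rack is flat on the mat, parallel to the bars, x' −28…33 mm and y' −24…74 mm in the platform frame. Going behind the clamp bar with closed fingers.

Emit:
move_arm --targets '[[1, [-0.035, 0, 0.0], [0, 6, 0]], [1, [-0.07, 0, 0.02], [0, 12, 0]], [1, [-0.105, 0, 0.04], [0, 18, 0]], [1, [-0.14, 0, 0.06], [0, 24, 0]], [1, [-0.175, 0, 0.08], [0, 30, 0]], [1, [-0.201, -0.001, 0.097], [0.3, 30, 0]], [1, [-0.201, -0.001, 0.097], [0.3, 30, 0]], [1, [-0.201, -0.001, 0.097], [0.3, 30, 0]], [1, [-0.201, -0.001, 0.097], [0.3, 30, 0]]]'

```text
time: 16.8
ee_pos: [0.5289, 0.0249, 0.2595]
ee_rot: [[0.158, 0.987, -0.001], [0.987, -0.158, 0.001], [0.001, -0.001, -1.0]]
wrist_force: [-0.4, 0.3, -0.8]
finger_gap: 0.0001
```

```bash
cat > q.py <<'E'
from h import *
a=np.radians(-8.85);X=np.array([np.cos(a),np.sin(a),0]);Y=np.array([-X[1],X[0],0]);P=np.array([.5467,.1366,.1])
def at(y,z,x=0):return P+x*X+y*Y+[0,0,z]
def show():
    s=arm.observe();d=np.array(s["ee_pos"])-P;print("frame",(d@X).round(4),(d@Y).round(4),d[2].round(4),"F",np.round(s["wrist_force"],1),"Fy",round(float(np.array(s["wrist_force"])@Y),1),"gap",s["finger_gap"])
E
python3 -c "
from q import *
show();rel(at(-.113,.009),-8.85,0,tcp=True)"
```

```text
frame -0.0004 -0.1131 0.1595 F [-0.4  0.3 -0.8] Fy 0.2 gap 5.246263457588003e-05
shift [-0.0, 0.0005, 0.1505] turn [-0.04, -0.06, -0.24] rows 3.6
```

Emit:
move_arm --targets '[[1, [0, 0, 0.04], [0, 0, 0]], [1, [0, 0, 0.08], [0, 0, 0]], [1, [0, 0, 0.11], [0, 0, 0]], [1, [0, 0, 0.13], [0, 0, 0]], [1, [0, 0, 0.14], [0, 0, 0]], [1, [0, 0, 0.147], [0, 0, 0]], [1, [0, 0, 0.15], [0, 0, 0]], [1, [0, 0, 0.15], [0, 0, 0]]]'

```text
time: 17.47
ee_pos: [0.529, 0.0258, 0.1094]
ee_rot: [[0.157, 0.988, -0.001], [0.988, -0.157, 0.001], [0.001, -0.001, -1.0]]
wrist_force: [-0.1, -0.4, -0.5]
finger_gap: 0.0002
```

```bash
python3 -c "
from q import *
show();rel(at(-.06,.009),-8.85,0,tcp=True)"
```

```text
frame -0.0004 -0.1122 0.0094 F [-0.1 -0.4 -0.5] Fy -0.4 gap 0.00017473260424591508
shift [0.0522, 0.0002, 0.0005] turn [-0.05, -0.06, -0.18] rows 1.3
```

Emit:
move_arm --targets '[[1, [0.006, 0, 0], [0, 0, 0]], [1, [0.012, 0, 0], [0, 0, 0]], [1, [0.017, 0, 0], [0, 0, 0]], [1, [0.022, 0, 0], [0, 0, 0]], [1, [0.027, 0, 0], [0, 0, 0]], [1, [0.032, 0, 0], [0, 0, 0]], [1, [0.037, 0, 0], [0, 0, 0]], [1, [0.042, 0, 0], [0, 0, 0]], [1, [0.047, 0, 0], [0, 0, 0]], [1, [0.052, 0, 0], [0, 0, 0]]]'

```text
time: 18.3
ee_pos: [0.5373, 0.0775, 0.1095]
ee_rot: [[0.157, 0.988, -0.001], [0.988, -0.157, 0.001], [0.001, -0.001, -1.0]]
wrist_force: [-0.4, -4.7, 2.6]
finger_gap: 0.0005
```

```bash
python3 -c "
from q import *
show();rel(at(-.038,.009),-8.85,0,tcp=True)"
```

```text
frame -0.0002 -0.0599 0.0095 F [-0.4 -4.7  2.6] Fy -4.8 gap 0.0005309317879909689
shift [0.0219, 0.0002, 0.0005] turn [-0.05, -0.05, -0.19] rows 0.5
```

Pushing the bar (about 4 N). Continuing in small steps.

Emit:
move_arm --targets '[[1, [0.003, 0, 0], [0, 0, 0]], [1, [0.006, 0, 0], [0, 0, 0]], [1, [0.009, 0, 0], [0, 0, 0]], [1, [0.012, 0, 0], [0, 0, 0]], [1, [0.014, 0, 0], [0, 0, 0]], [1, [0.016, 0, 0], [0, 0, 0]], [1, [0.017, 0, 0], [0, 0, 0]]]'

```text
time: 18.88
ee_pos: [0.5399, 0.0944, 0.1095]
ee_rot: [[0.157, 0.988, -0.001], [0.988, -0.157, 0.001], [0.001, -0.001, -1.0]]
wrist_force: [-0.1, -4.1, 2.7]
finger_gap: 0.0001
```

```bash
python3 -c "
from q import *
show()"
```

```text
frame -0.0002 -0.0428 0.0095 F [-0.1 -4.1  2.7] Fy -4.1 gap 0.00012445157220864058
```

Emit:
move_arm --targets '[[1, [0.001, 0, 0], [0, 0, 0]], [1, [0.002, 0, 0], [0, 0, 0]], [1, [0.003, 0, 0], [0, 0, 0]], [1, [0.004, 0, 0], [0, 0, 0]]]'

```text
time: 19.22
ee_pos: [0.5405, 0.0983, 0.1095]
ee_rot: [[0.157, 0.988, -0.001], [0.988, -0.157, 0.001], [0.001, -0.001, -1.0]]
wrist_force: [-1.1, -2.7, 2.5]
finger_gap: -0.0001
```

Emit:
move_arm --targets '[[1, [0.001, 0, 0], [0, 0, 0]], [1, [0.002, 0, 0], [0, 0, 0]], [1, [0.003, 0, 0], [0, 0, 0]]]'

```text
time: 19.47
ee_pos: [0.5409, 0.1013, 0.1095]
ee_rot: [[0.157, 0.988, -0.001], [0.988, -0.157, 0.001], [0.001, -0.001, -1.0]]
wrist_force: [-0.6, -4.0, 2.0]
finger_gap: -0.0001
```

Emit:
move_arm --targets '[[1, [0.001, 0, 0], [0, 0, 0]], [1, [0.002, 0, 0], [0, 0, 0]], [1, [0.003, 0, 0], [0, 0, 0]]]'

```text
time: 19.72
ee_pos: [0.541, 0.1018, 0.1094]
ee_rot: [[0.159, 0.987, -0.002], [0.987, -0.159, -0.002], [-0.002, -0.002, -1.0]]
wrist_force: [-1.5, -14.8, 6.1]
finger_gap: 0.0003
```

```bash
python3 - <<'E'
from q import *
show()
im=cams.capture("side");cv2.imwrite("pics/s10.png",im[:,:,::-1])
t=cams.capture("top");cv2.imwrite("pics/t10.png",t[:,:,::-1])
h=cv2.cvtColor(t,cv2.COLOR_RGB2HSV);m=cv2.inRange(h,(3,150,50),(20,255,255))
k=max([k for k in cv2.findContours(m,0,2)[0] if k[:,0,0].max()<280],key=cv2.contourArea)
w=onz("top",k[:,0],.144)-P;print((w@X).min(),(w@X).max(),(w@Y).min(),(w@Y).max())
E
```

```text
frame -0.0003 -0.0353 0.0094 F [ -1.5 -14.8   6.1] Fy -14.9 gap 0.00030191681770445634
-0.029377705587997134 0.033702026640431905 0.04402656000808802 0.08936370304151019
```

The force jumped to 15 N and the motion stopped: snug. Backing off, then up and clear.

Emit:
move_arm --targets '[[1, [0.001, 0, 0], [0, 0, 0]], [1, [0.001, 0, 0], [0, 0, 0]], [1, [-0.02, 0, 0], [0, 0, 0]], [1, [-0.04, 0, -0.01], [0, 0, 0]], [1, [-0.04, 0, -0.05], [0, 0, 0]], [1, [-0.05, 0, -0.09], [0, 0, 0]], [1, [-0.08, 0, -0.13], [0, 0, 0]], [1, [-0.12, 0, -0.16], [0, 0, 0]], [1, [-0.16, 0, -0.19], [0, 0, 0]], [1, [-0.2, 0, -0.2], [0, 0, 0]], [1, [-0.24, 0, -0.2], [0, 0, 0]], [1, [-0.28, 0, -0.2], [0, 0, 0]]]'

```text
time: 20.82
ee_pos: [0.5004, -0.1568, 0.3111]
ee_rot: [[0.157, 0.988, 0.002], [0.988, -0.157, -0.001], [-0.001, 0.002, -1.0]]
wrist_force: [0.8, -0.2, 0.3]
finger_gap: -0.0003
```

```bash
python3 - <<'E'
from q import *
show()
t=cams.capture("top");s=cams.capture("side")
h=cv2.cvtColor(t,cv2.COLOR_RGB2HSV);m=cv2.inRange(h,(3,150,50),(20,255,255))
for k in cv2.findContours(m,0,2)[0]:
    if cv2.contourArea(k)>120:
        r=cv2.minAreaRect(k);print(np.round(r[0],1),np.round(r[1],1),round(r[2],1))
        if r[0][0]<280:
            w=onz("top",cv2.boxPoints(r),.144)-P;print((w@X).round(3),(w@Y).round(3))
g=t.max(2);mm=np.zeros_like(g)
pts=np.argwhere(g<38)[:,::-1].astype(float);w=onz("top",pts,.124)-P;x=w@X;y=w@Y
for nm,sel in(("fixed",(abs(x)<.06)&(abs(y-.093)<.012)),("clamp",(abs(x)<.06)&(y>-.11)&(y<.02))):
    print(nm,sel.sum(),np.percentile(y[sel],[2,50,98]).round(4) if sel.any() else None)
a=s[120:340,140:400];b=t[170:270,170:350]
a=cv2.resize(a,(400,338),interpolation=2);b=cv2.resize(b,(400,222),interpolation=2)
cv2.imwrite("pics/f.png",np.vstack([a,b])[:,:,::-1])
E
```

```text
frame -0.0006 -0.297 0.2111 F [ 0.8 -0.2  0.3] Fy -0.1 gap -0.0002658867748524594
[208.7 218.7] [29.3 18.5] 7.6
[-0.029  0.033  0.034 -0.029] [ 0.088  0.09  -0.01  -0.011]
fixed 122 [0.0862 0.0951 0.101 ]
clamp 162 [-0.0254 -0.0178 -0.0101]
```

View pics/f.png

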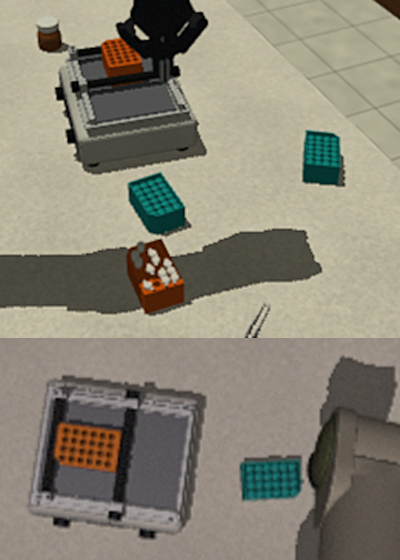

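Final view: the rack is wells up between the bars with no gaps (axis spacing about 112 mm = 96 + 16), and the full rack, turquoise racks, jar and forceps are unmoved. Handing in.

```bash
python3 -c "
from bench import ticket
print(ticket.close_job())"
```

```text
the job is handed in; nothing more can be done
None
```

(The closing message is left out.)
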